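# Kit fittings by colour and screw the kit box shut

### The arm

A 7-joint arm with a two-finger parallel gripper is mounted at the origin on a cart in front of the work surface, level with it; the furniture and walls round the work are solid. World frame = base frame: x ahead of the robot, y to its left, z up, the work surface at z = 0. Lengths are in m, angles in rad, forces in N, time in s.
With the tool pointing down it reaches from about 0.4 to 0.85 m from the base axis. Payload 10.4 kg.
Tool frame: the origin (TCP) lies at the very end of the fingers, on their centre line; the grasp point (between the pads) lies manip.hold_point_z behind it (manip.hold_point_z is the distance from the TCP to the grasp point, in m); z points along the fingers, y is the direction in which the jaws open and shut (so a half turn about z gives the same grasp; the last joint's range is limited). The gripper opens to 85 mm and grips with 20 to 120 N. Pads are 22 mm wide; open, the fingers measure 114 mm over their backs; the gripper's body (76 mm by 85 mm) begins 54 mm behind the grasp point. The pads swing forward as they close: fully open they stand 13 mm farther back than shut.
Start: joints at [1.09, 0.332, -0.065, 1.46, 0.022, 1.35, -0.088], TCP at [0.276, -0.561, 0.231] pointing down, gripper open.
Joint ranges: [-2.6, 2.6], [-0.5, 2.12], [-1.47, 1.34], [0.16, 2.42], [-1.27, 4.41], [0.06, 2.06], [-2.6, 2.6]. Speed limits (rad/s): [2.22, 2.22, 2.79, 2.79, 3.14, 3.14, 3.14].

### API

Orientations are given as a unit quaternion [x, y, z, w].
In Python, from workcell import manip gives the robot as it stands.
- The arm moves only by the tool jog_arm, never from a script. Its arguments are lists of equal length, an entry for each row: "translation": the shift along the world's x, y, z in mm, a list of three; "turn": the turn about the world's z in degrees. In form: {"translation": [[x, y, z], ...], "turn": [turn, ...]}. A call has 1 to 12 rows; each row is the pose to reach, as a shift and turn from the pose measured when the call began; what a row does not reach only later rows make up. A row lasts 1/12 s, in which the tool goes at most 41.7 mm and 7.16 degrees, less where a joint would pass 70% of its speed; a pose out of reach is approached as far as the arm can. A call with a gripper value outside its range is refused whole. "grip" is the finger opening in mm, from 0 to 85.4, set as the call begins (left out, the last holds). The fingers move at their own pace and stop on an object; "grip_force" is the grip in N (left out, the last holds). Time passes only in rows, so rows that repeat a pose let the fingers close. It gives the time, the measured TCP pose, the force and the opening at its end, in the units of the state.
- manip.get_obs(): the state, without advancing time (a new reading comes with each control period).
- manip.camera(name): name is "scene" or "side" or "wrist"; returns a dict with "frame" (384x512x3 uint8, red, green, blue), "mtx" (3x3 intrinsics, pixels), "k1" (the pictures are not rectified: a ray, as slopes to the right and down, at radius r is drawn at 1 + k1 r^2 times it, then the intrinsics apply), "pose" (4x4, takes a point from camera to world coordinates). Camera axes: x right, y down, z forward; pixel columns grow to the right and rows downward; lengths in m; the calibration is good to about 2 mm. A picture is of the moment at which its call begins. There is no depth.
- manip.hand_in(): hands the job in, once; it reports no verdict.
Trained networks look in a picture, given as the dict that the camera call returned (one of the last four; its "shot" number tells which), for a name from the list of things; names that differ only in an ending like _2 or _b are one class to them, and where a whole thing is asked for, a point or a joint stands for the part that bears it (a point fixed in the world has none). Each returns a list of dicts, best first, with "confidence" (0 to 1); they miss things now and then, are a little off and sometimes report something else, mostly with a low value. They report only what shows in the picture. A call takes as long as a camera call.
- manip.outline_of(picture, label): "mask" (384x512 bool, what is visible of it) and "extent" ([left, top, right, bottom] in pixels, round what is visible of it).
- manip.pinpoint(picture, label): "at" ([column, row] in pixels: a listed point, or the origin of a listed thing).
The state is a dict: "clock": time; "joint_pos": joint angles; "joint_velocities": joint speeds; "tau": joint torques, N m; "position": TCP position; "ee_rot": TCP orientation; "ft_force": force on the tool from outside, world axes, zero at the start; "torque": the same for the moment, N m; "grip_width": opening from 0.0 (shut) to 1.0 (fully open).
Only numpy, scipy, OpenCV 4.12 (cv2) and the standard library are available. Lean on these libraries where they do the work, as an engineer would, in place of code of your own. Each camera call takes 0.05 s, during which the arm holds its last target. There are 200 camera calls.

### The job

Pack the service kit: put every blue fitting into the well of the kit box with the blue liner and every red fitting into the well with the red liner, and leave the black elbows where they lie. Then shut the lid and drive both captive self-tapping knob screws in its front corners, pushing firmly while turning clockwise so that they cut their threads, until each collar sits down on the lid.

Things in the scene. Friction and masses are not known exactly. Their poses are not given: they have to be found in the camera images.
- kit_box: dark grey plastic box, 140 (x) x 180 (y) x 50 mm without lid, fixed. Origin at the centre of its underside, x points away from the robot to the hinge. 5 mm walls and floor; a 5 mm divider along x makes a left and a right well, each 82 mm wide, 42 mm deep above its liner. A 22 mm square boss with a pilot hole fills the front outer corner of each well (holes at x -54, y +74 and -74 mm)
- kit_lid (a joint): opening angle of the light grey lid (140 x 180 x 6 mm), rad: 0 shut, 1.65 to 1.9 at the start, leaning slightly back away from the robot. Its hinge runs along the box's y at the top of the far wall. Stiff: it stays at any angle and takes 1 to 2 N at its free edge to move; it can be swept shut by pushing on the middle of its outer face
- lid_front (a point): middle of the lid's front (free) edge, on its outer (upper) face, 140 mm from the hinge axis; a 12 mm finger tab stands out beyond it there
- lid_hinge (a point): point at the middle of the lid's hinge axis, 50 mm above the bench (top of the far wall, 70 mm behind the box's centre)
- liner_blue: blue foam pad on the floor of one of the two wells (which one varies), 104 x 78 x 3 mm, fixed. Origin at the centre of its underside, 5 mm above the bench; axes as the box's
- liner_red: red foam pad on the floor of the other well, same size and origin
- blue_0: Blue pipe fitting, 16 x 24 x 14 mm: a 16 mm hex (14 mm across flats, lying on one flat) in the middle of two stubs about 10 mm thick. Origin at its centre on the underside; its length and the stubs lie along its own y, the hex is 16 mm wide along its own x. May be absent (None).
- blue_1: Blue pipe fitting, 16 x 24 x 14 mm: a 16 mm hex (14 mm across flats, lying on one flat) in the middle of two stubs about 10 mm thick. Origin at its centre on the underside; its length and the stubs lie along its own y, the hex is 16 mm wide along its own x. May be absent (None).
- blue_2: Blue pipe fitting, 16 x 24 x 14 mm: a 16 mm hex (14 mm across flats, lying on one flat) in the middle of two stubs about 10 mm thick. Origin at its centre on the underside; its length and the stubs lie along its own y, the hex is 16 mm wide along its own x. May be absent (None).
- red_0: Red pipe fitting, 16 x 24 x 14 mm: a 16 mm hex (14 mm across flats, lying on one flat) in the middle of two stubs about 10 mm thick. Origin at its centre on the underside; its length and the stubs lie along its own y, the hex is 16 mm wide along its own x. May be absent (None).
- red_1: Red pipe fitting, 16 x 24 x 14 mm: a 16 mm hex (14 mm across flats, lying on one flat) in the middle of two stubs about 10 mm thick. Origin at its centre on the underside; its length and the stubs lie along its own y, the hex is 16 mm wide along its own x. May be absent (None).
- elbow_a: black elbow fitting, 29 x 34 x 16 mm, not part of this kit: stays where it is
- elbow_b: black elbow fitting, the same
- knob_left (a joint): how far the left captive screw (seen from the robot) is down in the lid, m: 0 to 0.003 at the start (drawn back), 0.011 when its collar lies on the lid. 3 N push it to 0.007, where its point meets the pilot hole of the shut box. From there it goes down only while pushed AND turned clockwise seen from above: 6 mm per full turn, about 0.7 turn. It stays where it is left: several grasps are possible
- knob_right (a joint): the same for the right captive screw. From 0.007 on, turning under 7 to 11 N of push or more (15 to 20 N is ample) cuts the thread; with less the point rides up and skips round, and pushed without turning it does not go further (it only gives about 1 mm under load)
- grip_left (a point): centre of the left screw's knurled black knob: 22 mm across, 16 mm tall (8 mm above and below this point); under it a 3 mm thick, 17 mm wide steel collar. On the screw's axis; moves with screw and lid. With the lid shut the axis is upright and this point is 11 mm above the lid's face when driven, 22 mm when drawn back
- grip_right (a point): the same for the right screw's knob
- lip_top (a point): middle of the top of the aluminium lip that runs along the front edge of the bench (700 mm long in y, 20 mm high, 3 mm thick, with a flat 16 mm foot): a knocked fitting may come to lie against it but does not fall off. It does not move
- manifold_corner (a point): nearest right-hand top corner of the big grey intake manifold on the left of the bench, 216 mm high: beyond this x AND left of this y the space is filled from the bench up to this height. Keep arm and gripper clear of it. It does not move

How it is judged:
By the outcome, as a careful person would: the job done as asked, in the order asked, and still so for the second after the job is handed in, with the robot touching nothing.
Of blue_0, blue_1, blue_2, red_0, red_1 only 4 to 5 are there at a start; the rules pass over those that are not, and their reading is None.
At some moment in a run one of blue_1, blue_2, red_0 may be knocked a few centimetres aside while the robot is not near it.
Once in a run the grip may slacken for a moment while it holds something.
It also fails if it takes over 200 s, if anything falls off the work surface, if the arm or the gripper's body presses on something with over 40 N, if the wrist force passes 120 N, or if a joint passes its speed limit or range.

## Working session

There is one attempt and no reset: what is moved stays moved. The work goes in short steps, Python scripts to look and compute and a tool call to move; the robot and the scene stay as the last step left them, time stands still between calls to the robot, and variables do not carry over. Pictures are saved under pics/ and viewed, about 12 in all and at most 16, crops included, and the job is handed in when it is done.

Besides the shell and the picture viewer there is one more tool, called after ">>>" as name(argument=value, ...), one argument or row to a line, values as JSON. jog_arm: Moves the arm, as the interface text tells. Its arguments: {"type":"object","properties":{"translation":{"type":"array"},"turn":{"type":"array"},"grip":{"type":"number"},"grip_force":{"type":"number"}},"required":["translation","turn"]}

```bash
mkdir -p pics
cat > h.py <<'E'
import numpy as np, cv2
from workcell import manip
from scipy.spatial.transform import Rotation as R
def ray(p,uv):
    K=p["mtx"]; d=np.array([(uv[0]-K[0,2])/K[0,0],(uv[1]-K[1,2])/K[1,1]]); s=d.copy()
    for _ in range(20): s=d/(1+p["k1"]*(s@s))
    v=p["pose"][:3,:3]@np.array([s[0],s[1],1]); return p["pose"][:3,3],v/np.linalg.norm(v)
def onz(p,uv,z):
    o,v=ray(p,uv); return o+v*(z-o[2])/v[2]
def tri(a,b):
    A=np.zeros((3,3));c=np.zeros(3)
    for p,uv in (a,b):
        o,v=ray(p,uv);M=np.eye(3)-np.outer(v,v);A+=M;c+=M@o
    return np.linalg.solve(A,c)
def save(p,n,crop=None,s=1.5):
    f=p["frame"]
    if crop: f=f[crop[1]:crop[3],crop[0]:crop[2]]
    cv2.imwrite(f"pics/{n}.png",cv2.resize(f[:,:,::-1],None,fx=s,fy=s,interpolation=cv2.INTER_CUBIC))
def proj(p,X):
    c=np.linalg.inv(p["pose"])@np.append(X,1); s=c[:2]/c[2]; s=s*(1+p["k1"]*(s@s)); return (p["mtx"]@np.append(s,1))[:2]
def fit(p,label,z=0.007,minc=0.3):
    """fitting centres + long axis direction (deg, world) from outlines projected on plane z"""
    out=[]
    for m in manip.outline_of(p,label):
        if m["confidence"]<minc: continue
        v,u=np.nonzero(m["mask"])
        if len(u)<5: continue
        P=np.array([onz(p,(a,b),z)[:2] for a,b in zip(u,v)]);c=P.mean(0)
        w,V=np.linalg.eigh(np.cov((P-c).T)); out.append((round(m["confidence"],2),c.round(4),round(np.degrees(np.arctan2(V[1,1],V[0,1])),0),(4*np.sqrt(w)).round(3),len(u)))
    return out
E
python3 - <<'E'
from h import *
print(manip.hold_point_z, manip.get_obs())
a=manip.camera("scene");b=manip.camera("side");save(a,"scene0");save(b,"side0")
for p,n in((a,"scene"),(b,"side")):
    print(n,p["pose"][:3,3].round(3),p["pose"][:3,2].round(2))
    for l in ("blue_0","red_0","elbow_a"): print(l,fit(p,l))
    for l in ("kit_box","liner_blue","liner_red","lid_front","lid_hinge","grip_left","grip_right","manifold_corner"):
        print(l,[(round(q["confidence"],2),np.round(q["at"],1)) for q in manip.pinpoint(p,l)[:2]])
E
```

```text
0.0187 {'clock': 0.0, 'joint_pos': array([ 1.09037925,  0.33287893, -0.06471043,  1.46098911,  0.02163708,
        1.34986401, -0.08852336]), 'joint_velocities': array([-3.64557550e-05, -6.18019979e-05,  4.15643300e-05, -2.21445842e-04,
        2.43040049e-05, -9.26942928e-04,  5.07076496e-04]), 'tau': array([-3.76387152e-05, -6.25450587e+01,  4.90462838e-02, -3.91611063e+01,
        1.61261408e-02,  9.82607628e-03, -6.65776938e-06]), 'position': array([ 0.27606382, -0.56029748,  0.23048873]), 'ee_rot': array([ 9.73912501e-01,  2.26922716e-01, -2.11939827e-04, -6.89486241e-04]), 'ft_force': array([-0.46289063, -0.21317104, -0.14121483]), 'torque': array([0.00806032, 0.07361969, 0.00881328]), 'grip_width': 0.9991691030207007}
scene [-0.018 -1.005  0.739] [ 0.51  0.64 -0.58]
blue_0 [(0.61, array([ 0.4254, -0.3983]), np.float64(62.0), array([0.016, 0.03 ]), 59), (0.42, array([ 0.4314, -0.2639]), np.float64(-142.0), array([0.016, 0.026]), 39)]
red_0 [(0.63, array([ 0.5181, -0.4951]), np.float64(-169.0), array([0.015, 0.024]), 47), (0.44, array([ 0.4312, -0.3368]), np.float64(116.0), arra
[... 741 characters left out ...]
 -0.3358]), np.float64(119.0), array([0.014, 0.028]), 29), (0.49, array([ 0.6521, -0.4009]), np.float64(140.0), array([0.222, 0.508]), 4759), (0.42, array([ 0.5719, -0.3133]), np.float64(-169.0), array([0.047, 0.11 ]), 334)]
elbow_a []
kit_box [(0.96, array([225. , 218.1])), (0.18, array([277.4, 221.2]))]
liner_blue [(0.51, array([228.4, 205.4]))]
liner_red [(0.82, array([214.9, 224.6]))]
lid_front [(0.73, array([186.2, 156.1])), (0.58, array([288.6, 260.9]))]
lid_hinge [(0.81, array([200.3, 198.3])), (0.48, array([226.4, 217.5]))]
grip_left [(0.6, array([225.1, 221.2])), (0.39, array([166.9, 176.8]))]
grip_right [(0.46, array([192.7, 144.8]))]
manifold_corner [(0.85, array([184.7, 208.9]))]
```

View pics/scene0.png

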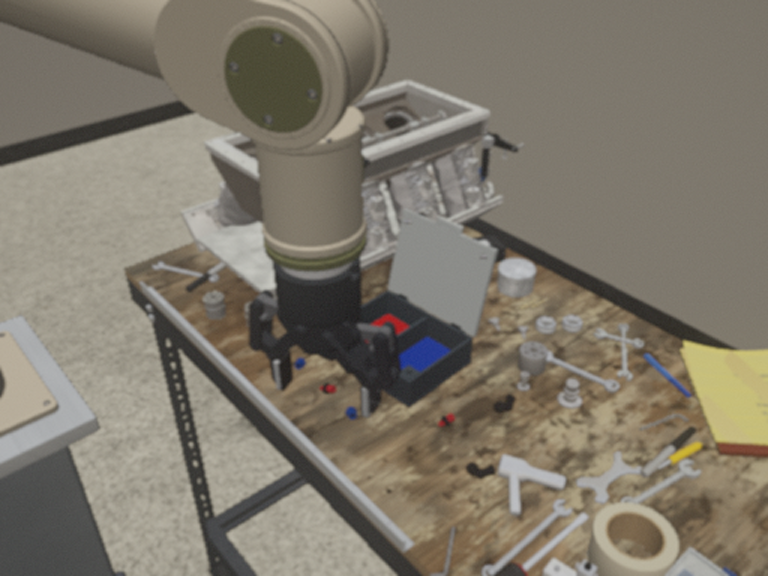

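View pics/side0.png

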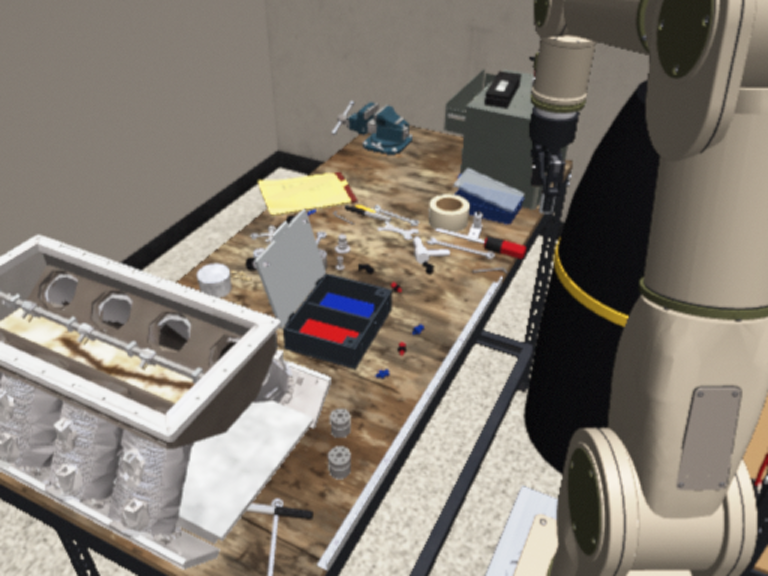

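Four fittings show: blue at scene (300,363) and (351,412), red at (328,388) and (446,420). The red well is on the left and the blue on the right. The lid leans back, and the manifold is to the left of the box.

Run:
```python
from h import *
a=manip.camera("scene");b=manip.camera("side")
for l in ("kit_box","liner_blue","liner_red","lid_hinge","lid_front"):
    u=manip.pinpoint(a,l)[0]["at"];v=manip.pinpoint(b,l)[0]["at"];X=tri((a,u),(b,v))
    print(l,X.round(3),(proj(a,X)-u).round(1),(proj(b,X)-v).round(1))
v=manip.pinpoint(b,"manifold_corner")[0]["at"];print("mani",onz(b,v,.216))
```

```text
kit_box [ 0.566 -0.335 -0.006] [-0.9  0.9] [-0.7 -0.8]
liner_blue [ 0.575 -0.39   0.002] [-1.1  1.2] [-0.9 -1. ]
liner_red [ 0.563 -0.295  0.004] [-0.5  0.6] [-0.5 -0.5]
lid_hinge [ 0.63  -0.337  0.048] [ 0.5 -0.6] [0.5 0.5]
lid_front [ 0.673 -0.331  0.186] [-0.4  0.6] [-0.4 -0.5]
mani [ 0.52005129 -0.10276273  0.216     ]
```

>>> jog_arm(
  translation=[
    [20, 30, 20],
    [40, 60, 40],
    [60, 90, 60],
    [80, 120, 80],
    [95, 150, 90],
    [110, 180, 100],
    [120, 200, 110],
    [130, 215, 120],
    [130, 215, 120],
  ],
  turn=[0, 0, 0, 0, 0, 0, 0, 0, 0],
)

```text
clock: 2.6
position: [0.4093, -0.342, 0.3539]
ee_rot: [0.973, 0.23, 0.002, 0.001]
ft_force: [-0.3, 0.0, 0.6]
grip_width: 0.996
```

Run:
```python
from h import *
p=manip.camera("wrist");save(p,"wrist1");print(p["pose"].round(3))
for l in ("blue_0","red_0"): print(l,fit(p,l,.007,.2))
for l,z in (("kit_box",0),("liner_blue",.005),("liner_red",.005),("lid_hinge",.05)):
    print(l,[(round(q["confidence"],2),np.round(q["at"]),onz(p,q["at"],z).round(4)) for q in manip.pinpoint(p,l)[:2]])
```

```text
[[ 0.448 -0.861 -0.241  0.471]
 [-0.894 -0.431 -0.123 -0.312]
 [ 0.002  0.271 -0.963  0.496]
 [ 0.     0.     0.     1.   ]]
blue_0 [(0.63, array([ 0.431 , -0.2621]), np.float64(-147.0), array([0.014, 0.026]), 150), (0.63, array([ 0.659 , -0.4242]), np.float64(118.0), array([0.014, 0.04 ]), 228), (0.52, array([ 0.4251, -0.397 ]), np.float64(63.0), array([0.015, 0.024]), 133)]
red_0 [(0.66, array([ 0.4291, -0.3367]), np.float64(109.0), array([0.015, 0.025]), 145), (0.58, array([ 0.5155, -0.4928]), np.float64(152.0), array([0.015, 0.023]), 129)]
kit_box [(0.8, array([303.,  44.]), array([ 0.5574, -0.3411,  0.    ]))]
liner_blue [(0.74, array([336.,  48.]), array([ 0.5731, -0.3825,  0.005 ]))]
liner_red [(0.76, array([278.,  19.]), array([ 0.5692, -0.295 ,  0.005 ]))]
lid_hinge [(0.18, array([423., 169.]), array([ 0.4848, -0.5595,  0.05  ]))]
```

View pics/wrist1.png

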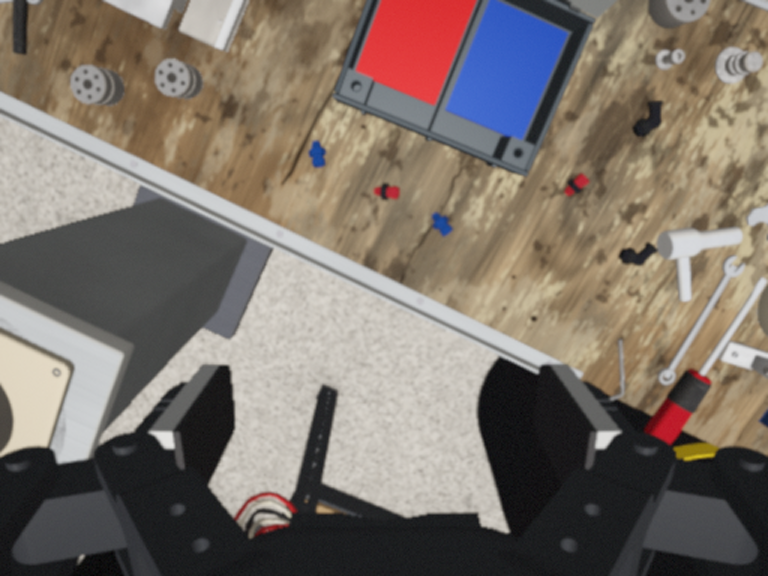

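The wrist view shows the four fittings at (318,154), (387,191), (442,223) and (577,185), and the pilot holes at (355,86) and (518,153).

Run:
```python
from h import *
p=manip.camera("wrist")
f=p["frame"]
g=cv2.cvtColor(f,cv2.COLOR_RGB2GRAY).astype(float)
def dark(c):
    x,y=int(c[0]),int(c[1]);w=g[y-6:y+7,x-6:x+7];k=np.clip(np.percentile(w,50)-15-w,0,None);yy,xx=np.mgrid[y-6:y+7,x-6:x+7];return (k*xx).sum()/k.sum(),(k*yy).sum()/k.sum()
L,Rr=dark((355/1.5,86/1.5)),dark((518/1.5,153/1.5))
l,r=onz(p,L,.05),onz(p,Rr,.05);d=l-r;print(L,Rr,l,r,np.linalg.norm(d))
yaw=np.arctan2(-d[0],d[1]);ex=np.array([np.cos(yaw),np.sin(yaw)])
c=(l+r)[:2]/2+.054*ex;print("yaw",np.degrees(yaw),"centre",c)
o=manip.get_obs();q=o["ee_rot"];print(o["position"],np.degrees(2*np.arctan2(q[1],q[0])))
print(fit(p,"liner_blue",.008),fit(p,"liner_red",.008))
```

```text
(np.float64(236.36339869281045), np.float64(58.13856209150327)) (np.float64(344.20526315789476), np.float64(99.10131578947369)) [ 0.49210254 -0.27687928  0.05      ] [ 0.50820672 -0.41993252  0.05      ] 0.143956850794326
yaw 6.423014960735189 centre [ 0.55381568 -0.34236502]
[ 0.40564397 -0.34634025  0.35082668] 26.14747120329361
[(0.97, array([ 0.574 , -0.3826]), np.float64(178.0), array([0.087, 0.118]), 4509), (0.53, array([ 0.4316, -0.2621]), np.float64(-146.0), array([0.016, 0.027]), 174)] [(0.76, array([ 0.552 , -0.2997]), np.float64(137.0), array([0.079, 0.097]), 3418)]
```

>>> jog_arm(
  translation=[
    [5, 20, -40],
    [10, 40, -80],
    [15, 60, -120],
    [20, 80, -160],
    [25, 84, -200],
    [25, 84, -235],
    [25, 84, -265],
    [25, 84, -290],
    [25, 84, -310],
    [25, 84, -328],
    [25, 84, -342],
    [25, 84, -347],
  ],
  turn=[3, 5, 7, 7, 7, 7, 7, 7, 7, 7, 7, 7],
  grip=45,
  grip_force=40,
)

```text
clock: 4.1
position: [0.4296, -0.2615, 0.0019]
ee_rot: [0.958, 0.285, -0.001, -0.001]
ft_force: [-1.3, 0.5, 0.4]
grip_width: 0.529
```

>>> jog_arm(
  translation=[
    [0, 0, 2],
    [0, 0, 2],
    [0, 0, 2],
    [0, 0, 2],
    [0, 0, 2],
    [0, 0, 2],
  ],
  turn=[0, 0, 0, 0, 0, 0],
  grip=0,
  grip_force=40,
)

```text
clock: 4.6
position: [0.4302, -0.2619, 0.0046]
ee_rot: [0.958, 0.285, -0.001, -0.001]
ft_force: [0.4, -0.1, 2.4]
grip_width: 0.143
```

>>> jog_arm(
  translation=[
    [0, 0, 30],
    [0, 0, 65],
    [10, -5, 95],
    [35, -35, 105],
    [60, -60, 105],
    [85, -85, 105],
    [105, -106, 105],
    [122, -124, 95],
    [125, -126, 70],
    [125, -126, 45],
    [125, -126, 25],
    [125, -126, 25],
  ],
  turn=[0, 0, 0, 0, 0, 0, 0, 0, 0, 0, 0, 0],
)

```text
clock: 5.6
position: [0.5526, -0.3864, 0.0247]
ee_rot: [0.958, 0.285, -0.003, -0.004]
ft_force: [-0.5, 0.7, -0.7]
grip_width: 0.145
```

>>> jog_arm(
  translation=[
    [0, 0, -8],
    [0, 0, -8],
    [0, 0, -8],
    [0, 0, -8],
  ],
  turn=[0, 0, 0, 0],
  grip=34,
)

```text
clock: 5.93
position: [0.5533, -0.3868, 0.0182]
ee_rot: [0.958, 0.285, -0.002, -0.003]
ft_force: [-0.4, -0.8, 0.6]
grip_width: 0.401
```

>>> jog_arm(
  translation=[
    [0, 0, 20],
    [0, 0, 50],
    [0, 0, 90],
    [-15, 5, 120],
    [-40, 15, 150],
    [-60, 20, 180],
    [-80, 20, 200],
    [-80, 20, 200],
  ],
  turn=[0, 0, 0, 0, 0, 0, 0, 0],
)

```text
clock: 6.6
position: [0.4721, -0.369, 0.2254]
ee_rot: [0.959, 0.284, -0.0, 0.001]
ft_force: [0.5, -1.0, 0.3]
grip_width: 0.401
```

Run:
```python
from h import *
p=manip.camera("wrist");save(p,"wrist2")
for l in ("blue_0","red_0"): print(l,fit(p,l,.007,.2))
o=manip.get_obs();q=o["ee_rot"];print(o["position"],np.degrees(2*np.arctan2(q[1],q[0])))
```

```text
blue_0 [(0.52, array([ 0.4255, -0.3966]), np.float64(60.0), array([0.014, 0.025]), 196), (0.5, array([ 0.5567, -0.3884]), np.float64(-145.0), array([0.014, 0.027]), 275)]
red_0 [(0.65, array([ 0.517 , -0.4935]), np.float64(153.0), array([0.013, 0.023]), 189), (0.49, array([ 0.4294, -0.3361]), np.float64(109.0), array([0.015, 0.024]), 235)]
[ 0.47352647 -0.36681984  0.21894886] 33.15992981011422
```

View pics/wrist2.png

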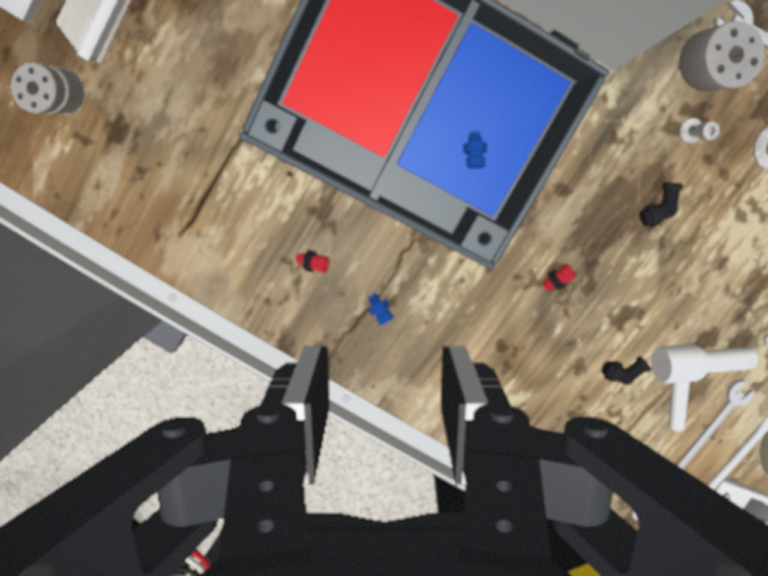

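The blue fitting lies in the blue well at (475,150). Next is the second blue at (380,309).

>>> jog_arm(
  translation=[
    [-15, -10, -30],
    [-30, -20, -60],
    [-45, -28, -95],
    [-48, -30, -130],
    [-48, -30, -160],
    [-48, -30, -183],
    [-48, -30, -200],
    [-48, -30, -210],
    [-48, -30, -215],
    [-48, -30, -215],
  ],
  turn=[7, 14, 21, 28, 28, 28, 28, 28, 28, 28],
  grip=45,
)

```text
clock: 7.58
position: [0.4255, -0.396, 0.0028]
ee_rot: [0.861, 0.509, -0.003, -0.003]
ft_force: [-0.4, 0.3, 0.6]
grip_width: 0.524
```

>>> jog_arm(
  translation=[
    [0, 0, 0],
    [0, 0, 0],
    [0, 0, 0],
    [0, 0, 0],
    [0, 0, 0],
    [0, 0, 0],
  ],
  turn=[0, 0, 0, 0, 0, 0],
  grip=0,
)

```text
clock: 8.08
position: [0.4262, -0.3965, 0.0036]
ee_rot: [0.861, 0.509, -0.002, -0.002]
ft_force: [1.7, 0.2, 3.8]
grip_width: 0.139
```

>>> jog_arm(
  translation=[
    [0, 0, 30],
    [0, 0, 65],
    [5, 0, 95],
    [30, 3, 105],
    [60, 6, 105],
    [90, 9, 105],
    [120, 12, 105],
    [145, 15, 95],
    [156, 15, 70],
    [156, 15, 45],
    [156, 15, 20],
    [156, 15, 16],
  ],
  turn=[0, -7, -14, -21, -28, -35, -42, -49, -54, -54, -54, -54],
)

```text
clock: 9.08
position: [0.5795, -0.3797, 0.0143]
ee_rot: [0.998, 0.063, -0.004, -0.005]
ft_force: [-0.7, -0.1, -1.3]
grip_width: 0.149
```

>>> jog_arm(
  translation=[
    [0, 0, 0],
    [0, 0, 0],
    [0, 0, 0],
    [0, 0, 0],
  ],
  turn=[0, 0, 0, 0],
  grip=34,
)

```text
clock: 9.42
position: [0.5803, -0.3804, 0.0162]
ee_rot: [0.998, 0.063, -0.003, -0.004]
ft_force: [0.6, -0.9, -0.4]
grip_width: 0.399
```

>>> jog_arm(
  translation=[
    [0, 0, 25],
    [0, 0, 60],
    [0, 0, 100],
    [-20, -30, 115],
    [-40, -60, 125],
    [-55, -90, 125],
    [-62, -114, 115],
    [-62, -114, 115],
  ],
  turn=[0, 0, -5, -12, -19, -26, -33, -34],
  grip=42,
)

```text
clock: 10.08
position: [0.5134, -0.5011, 0.1316]
ee_rot: [0.971, -0.239, -0.002, -0.003]
ft_force: [-0.4, -1.5, -1.2]
grip_width: 0.491
```

Run:
```python
from h import *
p=manip.camera("wrist");save(p,"wrist3")
for l in ("blue_0","red_0"): print(l,fit(p,l,.007,.2))
p=manip.camera("side")
for l in ("blue_0","red_0"): print(l,fit(p,l,.007,.2))
o=manip.get_obs();q=o["ee_rot"];print(o["position"],np.degrees(2*np.arctan2(q[1],q[0])))
```

```text
blue_0 [(0.8, array([ 0.5787, -0.3753]), np.float64(-172.0), array([0.018, 0.027]), 485), (0.75, array([ 0.5546, -0.3833]), np.float64(-155.0), array([0.019, 0.026]), 494)]
red_0 [(0.94, array([ 0.5172, -0.4943]), np.float64(168.0), array([0.014, 0.024]), 386)]
blue_0 []
red_0 [(0.61, array([ 0.4293, -0.3365]), np.float64(115.0), array([0.015, 0.029]), 32)]
[ 0.5196308  -0.49317271  0.13206155] -26.605194192655404
```

>>> jog_arm(
  translation=[
    [-2, -1, -30],
    [-2, -1, -60],
    [-2, -1, -88],
    [-2, -1, -108],
    [-2, -1, -121],
    [-2, -1, -128],
    [-2, -1, -128],
  ],
  turn=[5, 5, 5, 5, 5, 5, 5],
)

```text
clock: 10.97
position: [0.5177, -0.4933, 0.0031]
ee_rot: [0.982, -0.187, -0.002, -0.005]
ft_force: [-0.1, 0.2, -0.1]
grip_width: 0.493
```

>>> jog_arm(
  translation=[
    [0, 0, 0],
    [0, 0, 0],
    [0, 0, 0],
    [0, 0, 0],
    [0, 0, 0],
    [0, 0, 0],
  ],
  turn=[0, 0, 0, 0, 0, 0],
  grip=0,
)

```text
clock: 11.47
position: [0.5186, -0.4938, 0.0046]
ee_rot: [0.982, -0.187, -0.001, -0.005]
ft_force: [-0.0, 0.5, 6.7]
grip_width: 0.146
```

>>> jog_arm(
  translation=[
    [0, 0, 35],
    [0, 5, 75],
    [4, 30, 105],
    [9, 62, 110],
    [14, 94, 110],
    [19, 126, 110],
    [26, 156, 110],
    [32, 182, 100],
    [34, 194, 75],
    [34, 194, 45],
    [34, 194, 20],
    [34, 194, 15],
  ],
  turn=[0, 0, 7, 14, 21, 26, 26, 26, 26, 26, 26, 26],
)

```text
clock: 12.47
position: [0.55, -0.2984, 0.0153]
ee_rot: [0.999, 0.039, -0.005, -0.006]
ft_force: [-1.4, 0.1, -0.8]
grip_width: 0.139
```

>>> jog_arm(
  translation=[
    [0, 0, 0],
    [0, 0, 0],
    [0, 0, 0],
    [0, 0, 0],
  ],
  turn=[0, 0, 0, 0],
  grip=34,
)

```text
clock: 12.8
position: [0.5509, -0.2992, 0.0171]
ee_rot: [0.999, 0.039, -0.004, -0.005]
ft_force: [0.2, 0.5, -0.1]
grip_width: 0.397
```

>>> jog_arm(
  translation=[
    [0, 0, 25],
    [0, 0, 60],
    [0, 0, 95],
    [-20, -6, 110],
    [-45, -14, 110],
    [-70, -22, 110],
    [-95, -30, 110],
    [-115, -36, 110],
    [-121, -38, 105],
    [-121, -38, 105],
    [-121, -38, 105],
    [-121, -38, 105],
  ],
  turn=[0, 0, -7, -14, -21, -28, -35, -42, -49, -56, -63, -70],
  grip=42,
)

```text
clock: 13.8
position: [0.4302, -0.3376, 0.1235]
ee_rot: [0.839, -0.544, 0.001, -0.007]
ft_force: [0.8, 1.0, -0.6]
grip_width: 0.493
```

Run:
```python
from h import *
p=manip.camera("wrist")
for l in ("red_0",): print(l,fit(p,l,.007,.2))
o=manip.get_obs();q=o["ee_rot"];print(o["position"],np.degrees(2*np.arctan2(q[1],q[0])),o["joint_pos"][6])
```

```text
red_0 [(0.89, array([ 0.5503, -0.2953]), np.float64(-164.0), array([0.014, 0.028]), 466), (0.85, array([ 0.4289, -0.337 ]), np.float64(115.0), array([0.015, 0.025]), 463), (0.67, array([ 0.582 , -0.3796]), np.float64(-169.0), array([0.015, 0.025]), 551)]
[ 0.43039899 -0.33748314  0.12335891] -65.66806627891641 -2.1148380065466466
```

>>> jog_arm(
  translation=[
    [-1, 0, -30],
    [-1, 0, -58],
    [-1, 0, -83],
    [-1, 0, -103],
    [-1, 0, -115],
    [-1, 0, -120],
    [-1, 0, -120],
  ],
  turn=[-2, -2, -2, -2, -2, -2, -2],
)

```text
clock: 14.48
position: [0.4293, -0.3373, 0.0031]
ee_rot: [0.831, -0.556, 0.001, -0.007]
ft_force: [-0.5, 0.7, -0.4]
grip_width: 0.493
```

>>> jog_arm(
  translation=[
    [0, 0, 0],
    [0, 0, 0],
    [0, 0, 0],
    [0, 0, 0],
    [0, 0, 0],
    [0, 0, 0],
  ],
  turn=[0, 0, 0, 0, 0, 0],
  grip=0,
)

```text
clock: 14.98
position: [0.4302, -0.338, 0.0042]
ee_rot: [0.831, -0.556, 0.002, -0.007]
ft_force: [-0.6, -1.0, 6.5]
grip_width: 0.143
```

>>> jog_arm(
  translation=[
    [0, 0, 35],
    [0, 0, 75],
    [0, 0, 105],
    [20, 6, 115],
    [50, 15, 115],
    [80, 24, 115],
    [110, 33, 115],
    [135, 42, 115],
    [148, 46, 115],
    [150, 46, 110],
    [150, 46, 90],
    [150, 46, 65],
  ],
  turn=[0, 7, 14, 21, 28, 35, 42, 49, 56, 63, 70, 72],
)

```text
clock: 15.98
position: [0.5817, -0.2922, 0.0704]
ee_rot: [0.999, 0.043, -0.001, -0.006]
ft_force: [-0.1, -0.6, -0.8]
grip_width: 0.145
```

>>> jog_arm(
  translation=[
    [0, 0, -25],
    [0, 0, -45],
    [0, 0, -53],
    [0, 0, -53],
  ],
  turn=[0, 0, 0, 0],
)

```text
clock: 16.32
position: [0.5802, -0.2917, 0.0152]
ee_rot: [0.999, 0.043, -0.002, -0.007]
ft_force: [0.1, 0.3, 0.2]
grip_width: 0.142
```

>>> jog_arm(
  translation=[
    [0, 0, 0],
    [0, 0, 0],
    [0, 0, 0],
    [0, 0, 0],
  ],
  turn=[0, 0, 0, 0],
  grip=34,
)

```text
clock: 16.65
position: [0.5809, -0.292, 0.0165]
ee_rot: [0.999, 0.043, -0.002, -0.006]
ft_force: [0.6, -0.9, -0.0]
grip_width: 0.396
```

>>> jog_arm(
  translation=[
    [0, 0, 25],
    [0, 0, 65],
    [-10, -5, 105],
    [-35, -15, 145],
    [-65, -25, 185],
    [-100, -35, 220],
    [-130, -40, 255],
    [-150, -45, 285],
    [-150, -45, 285],
  ],
  turn=[0, 0, 0, 0, 0, 0, 0, 0, 0],
)

```text
clock: 17.4
position: [0.4288, -0.3385, 0.3065]
ee_rot: [0.999, 0.042, 0.0, -0.004]
ft_force: [0.8, -0.6, 1.0]
grip_width: 0.399
```

Run:
```python
from h import *
p=manip.camera("wrist");save(p,"wrist4")
for l in ("blue_0","red_0"): print(l,fit(p,l,.015,.3))
for l,z in (("kit_box",0),("liner_blue",.005),("liner_red",.005),("lid_hinge",.05)):
    print(l,[(round(q["confidence"],2),np.round(q["at"]),onz(p,q["at"],z).round(4)) for q in manip.pinpoint(p,l)[:2]])
b=manip.camera("side");a=manip.camera("scene")
for l in ("blue_0","red_0"): print(l,fit(b,l,.007,.3),fit(a,l,.007,.3))
for l in ("lid_hinge","lid_front"):
    u=manip.pinpoint(a,l);v=manip.pinpoint(b,l)
    if u and v: print(l,u[0],v[0],tri((a,u[0]["at"]),(b,v[0]["at"])))
o=manip.get_obs();q=o["ee_rot"];print(o["position"],np.degrees(2*np.arctan2(q[1],q[0])),o["joint_pos"].round(2))
```

```text
blue_0 [(0.66, array([ 0.5558, -0.3878]), np.float64(-139.0), array([0.015, 0.025]), 220), (0.58, array([ 0.5782, -0.3801]), np.float64(-164.0), array([0.016, 0.024]), 219), (0.3, array([ 0.5654, -0.3818]), np.float64(-175.0), array([0.091, 0.102]), 4314)]
red_0 [(0.62, array([ 0.5784, -0.2922]), np.float64(-173.0), array([0.015, 0.025]), 213), (0.56, array([ 0.5471, -0.2987]), np.float64(-166.0), array([0.016, 0.025]), 223)]
kit_box [(0.96, array([271.,  39.]), array([ 0.5614, -0.3436,  0.    ]))]
liner_blue [(0.71, array([303.,  28.]), array([ 0.5777, -0.3805,  0.005 ]))]
liner_red [(0.67, array([231.,  27.]), array([ 0.5704, -0.2937,  0.005 ]))]
lid_hinge []
blue_0 [] []
red_0 [] [(0.57, array([ 0.557 , -0.2916]), np.float64(-149.0), array([0.019, 0.034]), 55), (0.41, array([ 0.5868, -0.2855]), np.float64(-150.0), array([0.02 , 0.037]), 59)]
lid_front {'at': [300.6, 152.0], 'confidence': 0.81} {'at': [185.6, 156.1], 'confidence': 0.67} [ 0.67402676 -0.33085468  0.18075171]
[ 0.43094479 -0.33689244  0.30141715] 4.916975712991365 [ 0.73  0.15 -0.17  1.54  0.02  1.46 -0.92]
```

View pics/wrist4.png

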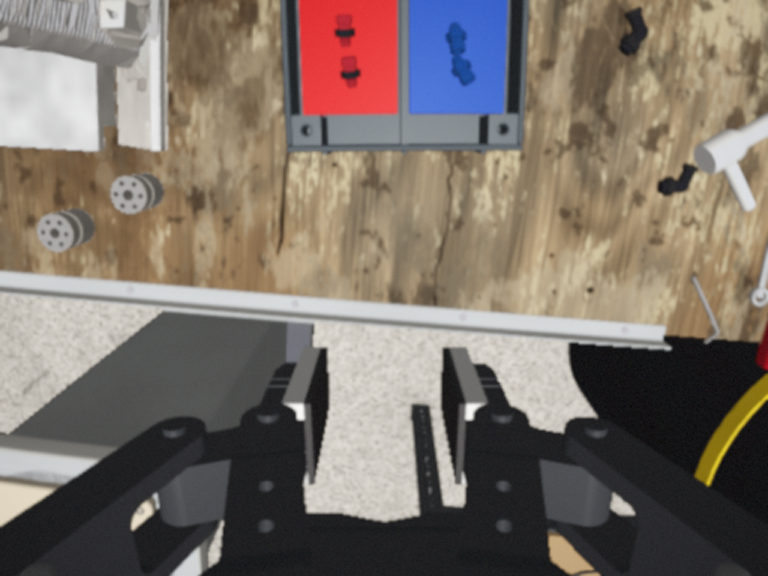

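All four fittings are in the right wells: red at (345,30) and (349,70), blue at (457,38) and (461,70). The box yaw is close to the tool's (about 5°). Next I go over the lid with closed fingers.

>>> jog_arm(
  translation=[
    [30, 0, 0],
    [65, 0, 0],
    [100, 2, 0],
    [135, 4, 0],
    [170, 5, 0],
    [205, 6, 0],
    [240, 7, 0],
    [265, 8, 0],
    [285, 8, -10],
    [287, 8, -25],
    [287, 8, -30],
    [287, 8, -30],
  ],
  turn=[0, 0, 0, 0, 0, 0, 0, 0, 0, 0, 0, 0],
  grip=0,
)

```text
clock: 19.25
position: [0.7173, -0.3288, 0.2691]
ee_rot: [0.999, 0.043, -0.003, -0.007]
ft_force: [-0.4, -0.9, -0.3]
grip_width: 0.0
```

Run:
```python
from h import *
a=manip.camera("side");save(a,"side1",(120,100,330,290),3);o=manip.get_obs();print(o["position"],proj(a,o["position"]))
```

```text
[ 0.71719071 -0.32924615  0.27107889] [168.0241918  122.12540158]
```

View pics/side1.png

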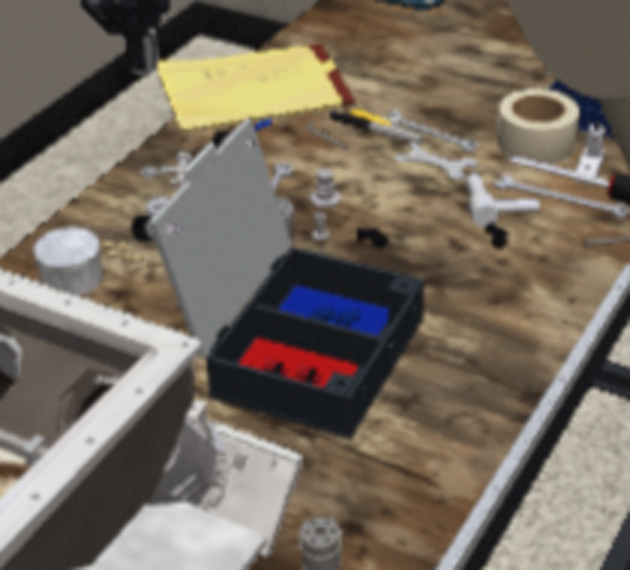

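The fingers are above and behind the lid (tip at about (144,66)), clear of it. Now I go down and sweep.

>>> jog_arm(
  translation=[
    [0, 0, -20],
    [0, 0, -45],
    [0, 0, -75],
    [0, 0, -100],
    [0, 0, -120],
    [0, 0, -130],
    [-5, 0, -130],
    [-15, -1, -127],
    [-25, -2, -123],
    [-35, -3, -120],
    [-45, -4, -117],
    [-45, -4, -117],
  ],
  turn=[0, 0, 0, 0, 0, 0, 0, 0, 0, 0, 0, 0],
)

```text
clock: 20.3
position: [0.6715, -0.3352, 0.1585]
ee_rot: [0.999, 0.042, -0.0, -0.005]
ft_force: [-0.6, -0.0, 0.1]
grip_width: -0.002
```

>>> jog_arm(
  translation=[
    [-12, 0, -2],
    [-24, 0, -3],
    [-38, -1, -4],
    [-51, -2, -5],
    [-64, -3, -9],
    [-77, -4, -14],
    [-89, -5, -21],
    [-100, -6, -30],
    [-109, -6, -39],
    [-118, -7, -50],
    [-124, -7, -62],
    [-124, -7, -62],
  ],
  turn=[0, 0, 0, 0, 0, 0, 0, 0, 0, 0, 0, 0],
)

```text
clock: 21.3
position: [0.5461, -0.3427, 0.0959]
ee_rot: [0.999, 0.041, -0.001, -0.005]
ft_force: [-0.4, 0.2, -1.1]
grip_width: 0.006
```

Run:
```python
from h import *
a=manip.camera("side");save(a,"side2",(120,100,330,290),3);o=manip.get_obs();print(o["position"],o["ft_force"])
```

```text
[ 0.54724383 -0.34255033  0.09699908] [ 0.17405897  0.27064468 -0.34901215]
```

View pics/side2.png

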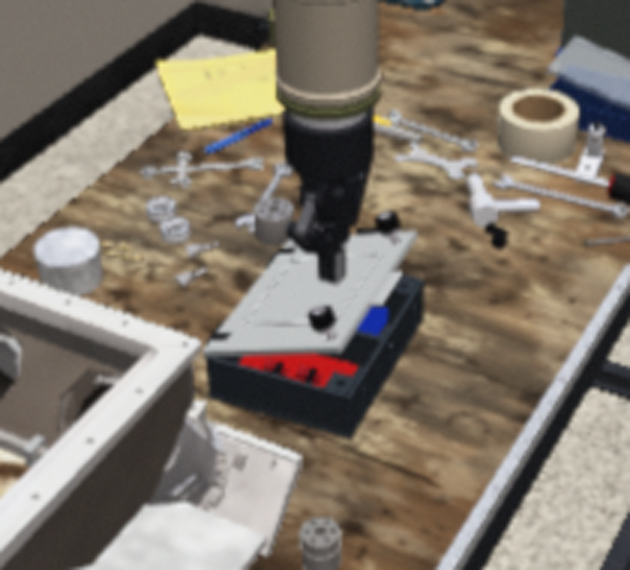

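The lid is nearly down at about 20° (free edge at (400,255)). Pressing it shut.

>>> jog_arm(
  translation=[
    [-4, 0, -10],
    [-8, 0, -20],
    [-12, 0, -29],
    [-14, 0, -36],
    [-14, 0, -42],
    [-14, 0, -44],
    [-14, 0, -44],
  ],
  turn=[0, 0, 0, 0, 0, 0, 0],
)

```text
clock: 21.93
position: [0.5323, -0.3427, 0.0561]
ee_rot: [0.999, 0.041, -0.002, -0.005]
ft_force: [-17.6, 8.0, 34.7]
grip_width: 0.002
```

>>> jog_arm(
  translation=[
    [0, 0, 15],
    [0, 0, 50],
    [-10, 0, 90],
    [-40, 0, 130],
    [-70, 0, 160],
    [-95, 0, 180],
    [-95, 0, 180],
  ],
  turn=[0, 0, 0, 0, 0, 0, 0],
  grip=34,
)

```text
clock: 22.52
position: [0.4344, -0.3458, 0.2422]
ee_rot: [0.999, 0.038, 0.001, -0.001]
ft_force: [1.0, -0.8, 1.1]
grip_width: 0.399
```

Run:
```python
from h import *
p=manip.camera("wrist");save(p,"wrist5")
a=manip.camera("scene");b=manip.camera("side")
for l in ("grip_left","grip_right"):
    for n,c in(("w",p),("sc",a),("si",b)): print(l,n,[(round(q["confidence"],2),np.round(q["at"],1),onz(c,q["at"],.075).round(4)) for q in manip.pinpoint(c,l)[:3]])
for l in ("lid_front","lid_hinge"): print(l,[(round(q["confidence"],2),np.round(q["at"],1),onz(p,q["at"],.055).round(4)) for q in manip.pinpoint(p,l)[:3]])
o=manip.get_obs();q=o["ee_rot"];print(o["position"],np.degrees(2*np.arctan2(q[1],q[0])),o["joint_pos"].round(2))
```

```text
grip_left w []
grip_left sc [(0.57, array([224.4, 207.4]), array([ 0.5013, -0.2686,  0.075 ])), (0.36, array([318.6, 314.2]), array([ 0.4375, -0.6255,  0.075 ]))]
grip_left si [(0.45, array([229.7, 220.5]), array([ 0.5046, -0.2628,  0.075 ]))]
grip_right w [(0.56, array([346.2,  89.2]), array([ 0.5119, -0.419 ,  0.075 ]))]
grip_right sc [(0.63, array([286.7, 210.2]), array([ 0.6014, -0.3683,  0.075 ])), (0.55, array([275. , 235.6]), array([ 0.5221, -0.4175,  0.075 ]))]
grip_right si [(0.64, array([254.5, 185.1]), array([ 0.5162, -0.4269,  0.075 ]))]
lid_front [(0.69, array([345.6,  88.7]), array([ 0.5128, -0.4233,  0.055 ])), (0.63, array([265.4, 109.9]), array([ 0.4871, -0.3504,  0.055 ]))]
lid_hinge []
[ 0.43747006 -0.34243967  0.23541464] 4.718146728705991 [ 0.76  0.19 -0.2   1.63  0.03  1.33 -0.93]
```

View pics/wrist5.png

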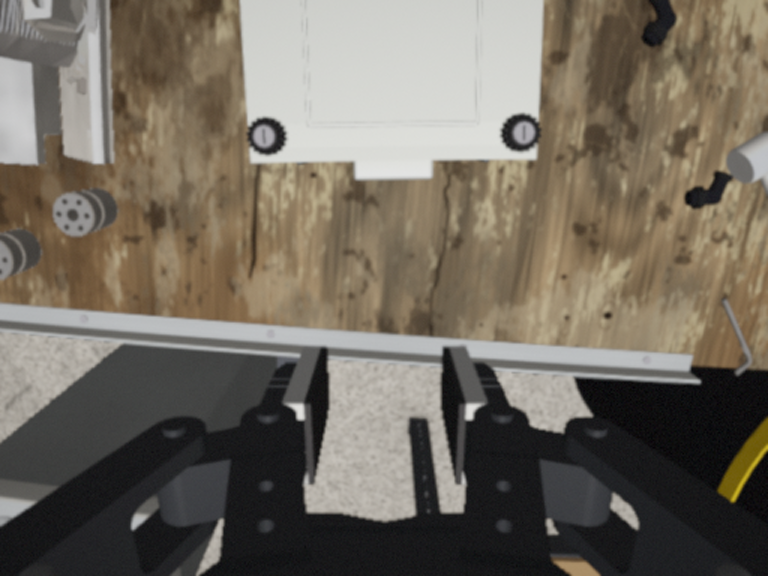

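The lid is shut. The knobs are at (267,135) left and (520,132) right.

Run:
```python
from h import *
p=manip.camera("wrist");f=p["frame"].astype(int).sum(2)
P=[]
for c in((178,90),(347,88)):
    x,y=c;w=(f[y-18:y+18,x-18:x+18]<200).astype(np.uint8)
    n,lab,st,ce=cv2.connectedComponentsWithStats(w);i=1+st[1:,4].argmax()
    pts=np.argwhere(lab==i)[:,::-1].astype(np.float32);(cx,cy),r=cv2.minEnclosingCircle(pts)
    uv=(cx+x-18,cy+y-18);P.append(onz(p,uv,.08));print(uv,r,P[-1])
d=P[0]-P[1];print(np.linalg.norm(d),np.degrees(np.arctan2(-d[0],d[1])))
print(manip.get_obs()["position"])
```

```text
(181.0, 93.5) 12.379518508911133 [ 0.49885868 -0.27254129  0.08      ]
(353.7608699798584, 91.51449203491211) 12.564260482788086 [ 0.51286786 -0.41762073  0.08      ]
0.14575424868914444 5.515503477450827
[ 0.43743137 -0.34253847  0.23559525]
```

>>> jog_arm(
  translation=[
    [10, -10, 0],
    [20, -20, 0],
    [30, -30, 0],
    [40, -40, 0],
    [50, -50, 0],
    [60, -60, 0],
    [70, -70, 0],
    [75, -76, 0],
    [75, -76, -15],
    [75, -76, -30],
    [75, -76, -45],
    [75, -76, -60],
  ],
  turn=[7, 14, 21, 28, 35, 42, 49, 56, 63, 70, 77, 84],
  grip=45,
)

```text
clock: 24.12
position: [0.5125, -0.4185, 0.1746]
ee_rot: [0.713, 0.701, -0.005, -0.002]
ft_force: [-0.9, -0.2, -0.0]
grip_width: 0.524
```

>>> jog_arm(
  translation=[
    [0, 0, 0],
    [0, 0, 0],
    [0, 0, 0],
    [0, 0, 0],
    [0, 0, 0],
    [0, 0, 0],
    [0, 0, 0],
    [0, 0, 0],
    [0, 0, 0],
    [0, 0, 0],
    [0, 0, 0],
    [0, 0, 0],
  ],
  turn=[7, 14, 21, 28, 35, 42, 49, 56, 63, 70, 77, 84],
)

```text
clock: 25.12
position: [0.5125, -0.4186, 0.1744]
ee_rot: [0.058, 0.998, -0.005, 0.001]
ft_force: [0.2, 0.7, -0.0]
grip_width: 0.529
```

>>> jog_arm(
  translation=[
    [0, 0, 0],
    [0, 0, 0],
    [0, 0, 0],
  ],
  turn=[5, 8, 8],
)

```text
clock: 25.37
position: [0.5124, -0.4187, 0.1741]
ee_rot: [-0.013, 1.0, -0.005, 0.001]
ft_force: [0.6, -0.7, -0.5]
grip_width: 0.525
```

Run:
```python
from h import *
o=manip.get_obs();q=o["ee_rot"];print(o["position"],np.degrees(2*np.arctan2(q[1],q[0])),o["joint_pos"].round(2),o["ft_force"])
p=manip.camera("wrist");save(p,"wrist6",None,1.5)
print([(round(q["confidence"],2),np.round(q["at"],1),onz(p,q["at"],.076).round(4)) for q in manip.pinpoint(p,"grip_right")[:3]], proj(p,np.array([.5125,-.4185,.084])))
```

```text
[ 0.51242459 -0.41868022  0.17410643] 181.52742152295002 [ 1.07  0.52 -0.65  1.41  0.32  1.31  2.01] [ 0.63004212 -0.65225098 -0.48093111]
[(0.86, array([256.5, 186.2]), array([ 0.5101, -0.4199,  0.076 ]))] [258.31480241 192.67025275]
```

View pics/wrist6.png

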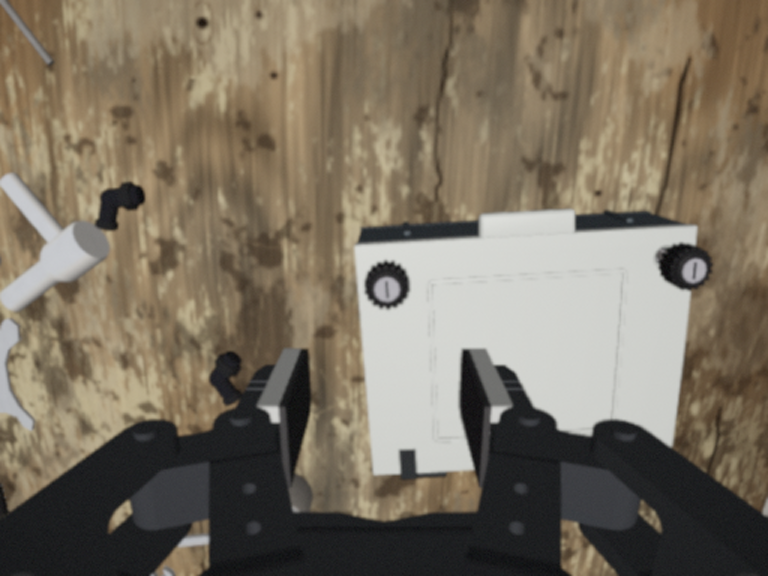

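The knob cap is at (387,290), matching the predicted (387,289). Descending and gripping.

>>> jog_arm(
  translation=[
    [0, 0, -25],
    [0, 0, -50],
    [0, 0, -72],
    [0, 0, -90],
    [0, 0, -100],
    [0, 0, -105],
    [0, 0, -105],
  ],
  turn=[6, 12, 12, 12, 12, 12, 12],
)

```text
clock: 26.05
position: [0.5123, -0.4184, 0.0686]
ee_rot: [-0.115, 0.993, -0.004, 0.002]
ft_force: [0.5, -0.2, -0.0]
grip_width: 0.527
```

>>> jog_arm(
  translation=[
    [0, 0, 0],
    [0, 0, 0],
    [0, 0, 0],
    [0, 0, 0],
    [0, 0, 0],
    [0, 0, 0],
  ],
  turn=[0, 0, 0, 0, 0, 0],
  grip=0,
  grip_force=90,
)

```text
clock: 26.55
position: [0.5129, -0.4186, 0.0692]
ee_rot: [-0.115, 0.993, -0.005, 0.002]
ft_force: [2.0, -0.0, 1.9]
grip_width: 0.213
```

>>> jog_arm(
  translation=[
    [0, 0, -2],
    [0, 0, -4],
    [0, 0, -5],
    [0, 0, -6],
    [0, 0, -6],
  ],
  turn=[0, 0, 0, 0, 0],
)

```text
clock: 26.97
position: [0.513, -0.4187, 0.0639]
ee_rot: [-0.115, 0.993, -0.005, 0.002]
ft_force: [-1.5, 1.3, 7.7]
grip_width: 0.215
```

>>> jog_arm(
  translation=[
    [0, 0, -1.5],
    [0, 0, -2],
    [0, 0, -2],
    [0, 0, -2.1],
    [0, 0, -2.2],
    [0, 0, -2.3],
    [0, 0, -2.4],
    [0, 0, -2.5],
    [0, 0, -2.6],
    [0, 0, -2.7],
    [0, 0, -2.8],
    [0, 0, -2.9],
  ],
  turn=[0, -7, -14, -21, -28, -35, -42, -49, -56, -63, -70, -77],
)

```text
clock: 27.97
position: [0.5129, -0.419, 0.0624]
ee_rot: [0.531, 0.847, -0.005, -0.001]
ft_force: [-5.6, 3.3, 14.1]
grip_width: 0.215
```

>>> jog_arm(
  translation=[
    [0, 0, -1.7],
    [0, 0, -1.8],
    [0, 0, -1.9],
    [0, 0, -2.0],
    [0, 0, -2.2],
    [0, 0, -2.3],
    [0, 0, -2.4],
    [0, 0, -2.5],
    [0, 0, -2.7],
    [0, 0, -2.8],
    [0, 0, -2.9],
    [0, 0, -3.0],
  ],
  turn=[-7, -14, -21, -28, -35, -42, -49, -56, -63, -70, -77, -84],
)

```text
clock: 28.97
position: [0.5126, -0.4189, 0.0609]
ee_rot: [0.962, 0.272, -0.004, -0.005]
ft_force: [-6.4, 4.9, 15.9]
grip_width: 0.216
```

>>> jog_arm(
  translation=[
    [0, 0, -1.7],
    [0, 0, -1.8],
    [0, 0, -1.9],
    [0, 0, -2.0],
    [0, 0, -2.2],
    [0, 0, -2.3],
    [0, 0, -2.4],
    [0, 0, -2.5],
    [0, 0, -2.7],
    [0, 0, -2.8],
    [0, 0, -2.8],
    [0, 0, -2.8],
  ],
  turn=[-7, -14, -21, -28, -35, -42, -49, -56, -63, -70, -77, -84],
)

```text
clock: 29.97
position: [0.5128, -0.4186, 0.0604]
ee_rot: [0.896, -0.445, 0.001, -0.006]
ft_force: [-7.5, 8.2, 22.7]
grip_width: 0.212
```

Run:
```python
from h import *
o=manip.get_obs();q=o["ee_rot"];print(o["position"],np.degrees(2*np.arctan2(q[1],q[0])),o["joint_pos"].round(2),o["ft_force"],o["torque"])
```

```text
[ 0.5127768  -0.4186452   0.06044132] -52.82384416951396 [ 0.49  0.55  0.18  1.54 -0.12  1.06 -1.79] [-7.5304966   8.1750686  22.72983617] [1.61156111 1.58824595 0.1302824 ]
```

>>> jog_arm(
  translation=[
    [0, 0, -1.8],
    [0, 0, -1.8],
    [0, 0, -1.8],
    [0, 0, -1.8],
    [0, 0, -1.8],
    [0, 0, -1.8],
    [0, 0, -1.8],
  ],
  turn=[-6, -12, -18, -24, -30, -33, -33],
)

```text
clock: 30.55
position: [0.5129, -0.4186, 0.0605]
ee_rot: [0.731, -0.682, 0.002, -0.006]
ft_force: [-6.1, 6.2, 18.2]
grip_width: 0.216
```

>>> jog_arm(
  translation=[
    [0, 0, 1],
    [0, 0, 1],
    [0, 0, 1],
    [0, 0, 1],
    [0, 0, 1],
    [0, 0, 1],
  ],
  turn=[0, 0, 0, 0, 0, 0],
  grip=45,
)

```text
clock: 31.05
position: [0.5127, -0.4186, 0.0611]
ee_rot: [0.731, -0.682, 0.002, -0.006]
ft_force: [1.1, 0.5, 1.1]
grip_width: 0.526
```

>>> jog_arm(
  translation=[
    [0, 0, 25],
    [0, 0, 60],
    [0, 0, 95],
    [0, 0, 105],
    [-5, 50, 105],
    [-10, 80, 105],
    [-13, 115, 105],
    [-14, 140, 105],
    [-14, 147, 105],
    [-14, 147, 105],
    [-14, 147, 105],
    [-14, 147, 105],
  ],
  turn=[0, 7, 14, 21, 28, 35, 42, 49, 56, 63, 70, 77],
)

```text
clock: 32.05
position: [0.4987, -0.2713, 0.1662]
ee_rot: [0.997, -0.075, -0.002, -0.006]
ft_force: [0.2, 0.5, 0.1]
grip_width: 0.53
```

>>> jog_arm(
  translation=[
    [0, 0, 0],
    [0, 0, 0],
    [0, 0, 0],
    [0, 0, 0],
    [0, 0, 0],
    [0, 0, 0],
    [0, 0, 0],
    [0, 0, 0],
    [0, 0, 0],
    [0, 0, 0],
    [0, 0, 0],
    [0, 0, 0],
  ],
  turn=[7, 14, 21, 28, 35, 42, 49, 56, 63, 70, 77, 84],
)

```text
clock: 33.05
position: [0.4986, -0.2714, 0.166]
ee_rot: [0.79, 0.613, -0.005, -0.003]
ft_force: [-0.1, -0.0, -0.4]
grip_width: 0.524
```

>>> jog_arm(
  translation=[
    [0, 0, 0],
    [0, 0, 0],
    [0, 0, 0],
    [0, 0, 0],
    [0, 0, 0],
    [0, 0, 0],
    [0, 0, 0],
    [0, 0, 0],
    [0, 0, 0],
    [0, 0, 0],
    [0, 0, 0],
    [0, 0, 0],
  ],
  turn=[7, 14, 21, 28, 35, 42, 49, 56, 63, 70, 77, 84],
)

```text
clock: 34.05
position: [0.4985, -0.2715, 0.1659]
ee_rot: [0.173, 0.985, -0.006, 0.001]
ft_force: [0.2, -0.2, -0.0]
grip_width: 0.527
```

Run:
```python
from h import *
o=manip.get_obs();q=o["ee_rot"];print(o["position"],np.degrees(2*np.arctan2(q[1],q[0])),o["joint_pos"].round(2),o["ft_force"])
p=manip.camera("wrist");save(p,"wrist7",None,1.5)
print([(round(q["confidence"],2),np.round(q["at"],1),onz(p,q["at"],.076).round(4)) for q in manip.pinpoint(p,"grip_left")[:3]], [proj(p,np.array([.4987,-.2715,z])) for z in(.075,.084)])
```

```text
[ 0.49849955 -0.27152323  0.16591821] 160.01991045269477 [ 0.65  0.26 -0.28  1.7   0.09  1.19  1.57] [ 0.15940708 -0.16736231 -0.03236511]
[(0.74, array([255.2, 192.3]), array([ 0.4978, -0.2737,  0.076 ]))] [array([258.50626068, 192.01242216]), array([258.45508406, 195.82430924])]
```

View pics/wrist7.png

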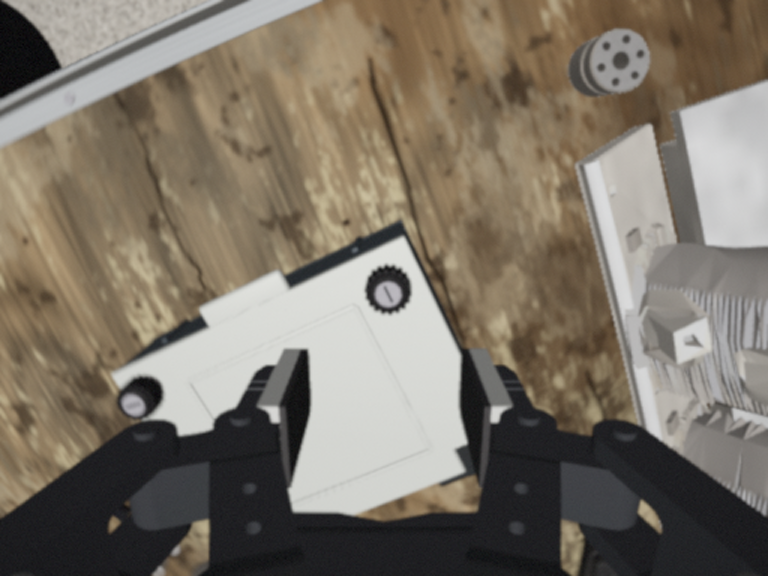

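The left knob cap is at (388,294), as predicted, so TCP and knob are aligned. Same procedure.

>>> jog_arm(
  translation=[
    [0, 0, -15],
    [0, 0, -32],
    [0, 0, -50],
    [0, 0, -67],
    [0, 0, -82],
    [0, 0, -92],
    [0, 0, -97],
    [0, 0, -97],
  ],
  turn=[7, 14, 21, 28, 35, 40, 40, 40],
)

```text
clock: 34.82
position: [0.4977, -0.2714, 0.0678]
ee_rot: [-0.169, 0.986, -0.005, 0.002]
ft_force: [0.1, 0.8, -0.0]
grip_width: 0.529
```

>>> jog_arm(
  translation=[
    [0, 0, 0],
    [0, 0, 0],
    [0, 0, 0],
    [0, 0, 0],
    [0, 0, 0],
    [0, 0, 0],
  ],
  turn=[0, 0, 0, 0, 0, 0],
  grip=0,
  grip_force=90,
)

```text
clock: 35.32
position: [0.4981, -0.2717, 0.0683]
ee_rot: [-0.169, 0.986, -0.005, 0.003]
ft_force: [0.4, -1.2, 1.4]
grip_width: 0.217
```

>>> jog_arm(
  translation=[
    [0, 0, -2],
    [0, 0, -4],
    [0, 0, -5],
    [0, 0, -6],
    [0, 0, -6],
  ],
  turn=[0, 0, 0, 0, 0],
)

```text
clock: 35.73
position: [0.4982, -0.2717, 0.0632]
ee_rot: [-0.169, 0.986, -0.005, 0.003]
ft_force: [-5.4, 2.9, 12.5]
grip_width: 0.215
```

>>> jog_arm(
  translation=[
    [0, 0, -1.5],
    [0, 0, -1.7],
    [0, 0, -1.8],
    [0, 0, -1.9],
    [0, 0, -2.1],
    [0, 0, -2.2],
    [0, 0, -2.3],
    [0, 0, -2.4],
    [0, 0, -2.5],
    [0, 0, -2.6],
    [0, 0, -2.8],
    [0, 0, -2.9],
  ],
  turn=[0, -7, -14, -21, -28, -35, -42, -49, -56, -63, -70, -77],
)

```text
clock: 36.73
position: [0.4987, -0.2704, 0.0618]
ee_rot: [0.484, 0.875, -0.005, -0.001]
ft_force: [-7.1, 7.3, 19.5]
grip_width: 0.214
```

>>> jog_arm(
  translation=[
    [0, 0, -1.7],
    [0, 0, -1.8],
    [0, 0, -1.9],
    [0, 0, -2.0],
    [0, 0, -2.2],
    [0, 0, -2.3],
    [0, 0, -2.4],
    [0, 0, -2.5],
    [0, 0, -2.7],
    [0, 0, -2.8],
    [0, 0, -2.9],
    [0, 0, -3.0],
  ],
  turn=[-7, -14, -21, -28, -35, -42, -49, -56, -63, -70, -77, -84],
)

```text
clock: 37.73
position: [0.5001, -0.2705, 0.0606]
ee_rot: [0.946, 0.324, -0.002, -0.004]
ft_force: [-0.3, 2.1, 17.0]
grip_width: 0.212
```

>>> jog_arm(
  translation=[
    [0, 0, -1.7],
    [0, 0, -1.8],
    [0, 0, -1.9],
    [0, 0, -2.0],
    [0, 0, -2.2],
    [0, 0, -2.3],
    [0, 0, -2.4],
    [0, 0, -2.5],
    [0, 0, -2.6],
    [0, 0, -2.6],
    [0, 0, -2.6],
    [0, 0, -2.6],
  ],
  turn=[-7, -14, -21, -28, -35, -42, -49, -56, -63, -70, -77, -84],
)

```text
clock: 38.73
position: [0.5003, -0.272, 0.0601]
ee_rot: [0.918, -0.396, 0.002, -0.003]
ft_force: [-9.4, 0.1, 24.1]
grip_width: 0.218
```

>>> jog_arm(
  translation=[
    [0, 0, -1.8],
    [0, 0, -1.8],
    [0, 0, -1.8],
    [0, 0, -1.8],
    [0, 0, -1.8],
    [0, 0, -1.8],
  ],
  turn=[-6, -12, -18, -22, -22, -22],
)

```text
clock: 39.23
position: [0.5, -0.2724, 0.06]
ee_rot: [0.826, -0.564, 0.003, -0.003]
ft_force: [-10.7, 4.2, 26.4]
grip_width: 0.211
```

Run:
```python
from h import *
o=manip.get_obs();q=o["ee_rot"];print(o["position"],np.degrees(2*np.arctan2(q[1],q[0])),o["joint_pos"].round(2),o["ft_force"],o["torque"])
```

```text
[ 0.49995879 -0.27241181  0.06000742] -68.67539729858771 [ 0.06  0.39  0.43  1.82 -0.2   0.97 -2.19] [-10.68639953   4.23753602  26.35762455] [0.93400261 2.48244901 0.04856573]
```

>>> jog_arm(
  translation=[
    [0, 0, 1],
    [0, 0, 1],
    [0, 0, 1],
    [0, 0, 1],
    [0, 0, 1],
    [0, 0, 1],
  ],
  turn=[0, 0, 0, 0, 0, 0],
  grip=45,
)

```text
clock: 39.73
position: [0.4999, -0.2723, 0.0607]
ee_rot: [0.826, -0.564, 0.002, -0.003]
ft_force: [-0.6, -0.3, 0.8]
grip_width: 0.528
```

>>> jog_arm(
  translation=[
    [0, 0, 20],
    [0, 0, 45],
    [0, 0, 60],
    [0, 0, 60],
    [0, 0, 60],
  ],
  turn=[0, 5, 12, 19, 26],
)

```text
clock: 40.15
position: [0.5005, -0.2725, 0.1218]
ee_rot: [0.933, -0.361, 0.003, -0.003]
ft_force: [-0.3, -0.3, -0.1]
grip_width: 0.527
```

>>> jog_arm(
  translation=[
    [0, 0, 0],
    [0, 0, 0],
    [0, 0, 0],
    [0, 0, -15],
    [0, 0, -28],
    [0, 0, -36],
    [0, 0, -40],
    [0, 0, -42],
    [0, 0, -44],
    [0, 0, -45.5],
    [0, 0, -46.5],
    [0, 0, -46.5],
  ],
  turn=[0, 0, 0, 0, 0, 0, 0, 0, 0, 0, 0, 0],
  grip=0,
  grip_force=30,
)

```text
clock: 41.15
position: [0.5008, -0.2727, 0.0757]
ee_rot: [0.933, -0.361, 0.003, -0.003]
ft_force: [-0.8, 0.2, -0.8]
grip_width: 0.001
```

>>> jog_arm(
  translation=[
    [0, 0, -0.5],
    [0, 0, -1],
    [0, 0, -1.4],
    [0, 0, -1.4],
  ],
  turn=[0, 0, 0, 0],
)

```text
clock: 41.48
position: [0.501, -0.2728, 0.0753]
ee_rot: [0.933, -0.361, 0.003, -0.004]
ft_force: [-2.9, 1.5, 10.4]
grip_width: -0.001
```

>>> jog_arm(
  translation=[
    [0, 0, 20],
    [0, 0, 35],
    [3, -30, 35],
    [6, -65, 35],
    [9, -100, 35],
    [12, -130, 35],
    [12, -146, 33],
    [12, -146, 20],
    [12, -146, 8],
    [12, -146, 2],
    [12, -146, 0],
    [12, -146, 0],
  ],
  turn=[0, 0, 0, 0, 0, 0, 0, 0, 0, 0, 0, 0],
)

```text
clock: 42.48
position: [0.5127, -0.4173, 0.0755]
ee_rot: [0.933, -0.361, 0.003, -0.004]
ft_force: [-4.7, 0.7, 5.3]
grip_width: 0.004
```

>>> jog_arm(
  translation=[
    [0, 0, -0.4],
    [0, 0, -0.8],
    [0, 0, -1.2],
    [0, 0, -1.2],
  ],
  turn=[0, 0, 0, 0],
)

```text
clock: 42.82
position: [0.5129, -0.4169, 0.0753]
ee_rot: [0.933, -0.36, 0.003, -0.004]
ft_force: [-4.2, -0.9, 11.5]
grip_width: -0.001
```

>>> jog_arm(
  translation=[
    [0, 0, 15],
    [5, 30, 20],
    [12, 60, 15],
    [17, 70, 0],
    [17, 70, -10],
    [17, 70, -15],
    [17, 70, -18],
    [17, 70, -19],
    [17, 70, -20],
    [17, 70, -20],
  ],
  turn=[0, 0, 0, 0, 0, 0, 0, 0, 0, 0],
)

```text
clock: 43.65
position: [0.5294, -0.3471, 0.0564]
ee_rot: [0.933, -0.361, 0.003, -0.004]
ft_force: [-3.4, 6.6, 9.7]
grip_width: -0.001
```

The knob tops are 18.9 mm above the lid (19 mm expected when seated) on both sides. Retreating for a last look.

>>> jog_arm(
  translation=[
    [0, 0, 15],
    [0, 0, 50],
    [-10, 0, 90],
    [-40, 0, 130],
    [-70, 0, 165],
    [-100, 0, 190],
    [-110, 0, 200],
    [-110, 0, 200],
    [-110, 0, 200],
  ],
  turn=[0, 0, 0, 0, 0, 0, 0, 0, 0],
)

```text
clock: 44.4
position: [0.4186, -0.3485, 0.2579]
ee_rot: [0.932, -0.362, 0.004, -0.004]
ft_force: [0.4, -0.6, -1.1]
grip_width: 0.002
```

Run:
```python
from h import *
b=manip.camera("side");save(b,"side3",(120,100,330,290),3)
a=manip.camera("scene")
for p in(a,b):
  for l in ("blue_0","red_0"): print(l,fit(p,l,.007,.3))
```

```text
blue_0 []
red_0 []
blue_0 []
red_0 []
```

View pics/side3.png

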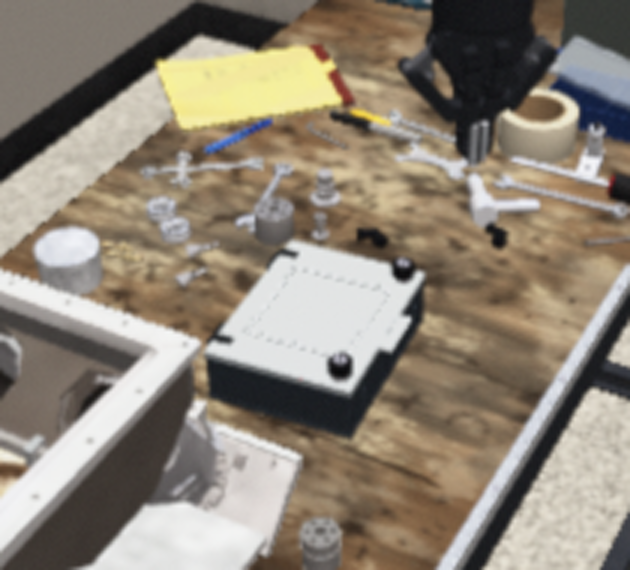

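The lid is shut with both knobs down, at (403,268) and (340,365). The elbows are untouched and no fittings are left on the bench.

```bash
python3 -c "
from workcell import manip
print(manip.hand_in())"
```

```text
the job is handed in; nothing more can be done
None
```

The kit is packed, the lid is shut and both knob screws are driven. I handed the job in at about 44 s on the robot's clock; the hand-in reports no verdict.

- **Fittings:** Four fittings were present at the start, two blue and two red. A wrist picture before closing the lid showed both blues in the blue-liner well and both reds in the red-liner well. A last check with the scene and side cameras found no fittings left on the bench, and the elbows looked unmoved.
- **Lid and screws:** I swept the lid shut from behind and turned each knob clockwise by about 250–280° under roughly 14–26 N of push, until it stopped going down. Touching each knob's top and then the lid gave 18.9 mm on both sides, against 19 mm for a seated collar.
- **Mismatches:**
  - The network labelled one blue fitting already in its well as red, with confidence 0.67. The picture showed it was blue.
  - The gripper opening read about 4 mm under the true size each time it held something.
- **Forces:** The highest wrist force I saw was about 40 N, when pressing the lid down. No other check failed.

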